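# Take the bayonet lens off the camera housing

### The arm

A 6-joint arm with a two-finger parallel gripper is mounted at the origin on the work surface. World frame = base frame: x ahead of the robot, y to its left, z up, the work surface at z = 0. Lengths are in m, angles in rad, forces in N, time in s.
With the tool pointing down it reaches from about 0.275 to 0.825 m from the base axis. Payload 5.2 kg.
Tool frame: the origin (TCP) lies between the finger pads; the fingertips stand 8 mm ahead of it and the grasp point (between the pads) lies 11 mm behind it; z points along the fingers, y is the line along which they close (so a half turn about z gives the same grasp; the last joint's range is limited). The gripper opens to 93 mm and grips with 3 to 60 N. Pads are 15 mm wide; open, the fingers measure 128 mm over their backs; the gripper's body (75 mm by 188 mm) begins 65 mm behind the grasp point.
Start: joints at [1.043, 0.259, 1.535, -0, 1.348, -0.203], TCP at [0.175, 0.521, 0.227] pointing down, gripper open.
Joint ranges: [-3.14, 3.14], [-0.91, 2.08], [0.19, 2.58], [-1.22, 4.36], [0.22, 2.71], [-3.12, 3.12]. Speed limits (rad/s): [2.57, 2.57, 3.14, 3.14, 3.14, 3.14].

### API

Orientations are given as a rotation vector (axis times angle).
In Python, from plant import * gives the robot as it stands.
- The arm moves only by the tool step_arm, never from a script. Its argument "increments" is a list of rows, each an object with "delta_pos": the shift along the tool's x, y, z as a fraction of full scale, a list of three; "dr": the turn, a rotation vector about the tool's x, y, z as a fraction of full scale, a list of three; "claw": the closure, from -1 (fully open) to 1 (shut). In form: [{"delta_pos": [tx, ty, tz], "dr": [ax, ay, az], "claw": claw}, ...]. A call has exactly 8 rows; each row is the pose to reach, as a shift and turn from the pose commanded when the call began, along the tool's axes at that moment; what a row does not reach only later rows make up. Full scale, the value 1, is 0.1 m for a shift and 90 degrees for a turn. A row lasts 1/10 s, in which the tool goes at most 50 mm and 8.59 degrees, less where a joint would pass 70% of its speed; a pose out of reach is approached as far as the arm can. A call with a number of a shift or a turn outside -1 to 1 is refused whole. A call with a gripper value outside its range is refused whole. The fingers move at their own pace and stop on an object; "newtons" is the grip in N (left out, the last holds). Time passes only in rows, so rows that repeat a pose let the fingers close, or fill a call up. It gives the time, the measured TCP pose, the force, the opening and the grip force at its end, in the units of the state.
- get_obs(): the state, without advancing time (a new reading comes with each control period).
- get_image(name): name is "scene" or "top"; returns a dict with "image" (420x560x3 uint8, red, green, blue), "fx", "fy", "cx", "cy" (pixels), "D" ([k1, k2, p1, p2, k3] as OpenCV has them; the pictures are not rectified), "R" (3x3) and "t" (3): a world point X has camera coordinates R X + t. Camera axes: x right, y down, z forward; pixel columns grow to the right and rows downward; lengths in m; the calibration is good to about 2 mm. A picture is of the moment at which its call begins. There is no depth.
- sign_off(): hands the job in; it is judged then, once.
The state is a dict: "time": time; "qpos": joint angles; "qd": joint speeds; "effort": joint torques, N m; "tool_pos": TCP position; "orientation": TCP orientation; "wrist_force": force on the tool from outside, world axes, zero at the start; "torque": the same for the moment, N m; "gripper_width": finger opening in m; "grip_force": force on a finger pad.
Only numpy, scipy, OpenCV 4.12 (cv2) and the standard library are available. Lean on these libraries where they do the work, as an engineer would, in place of code of your own. Each camera call takes 0.05 s, during which the arm holds its last target. There are 200 camera calls.

### The job

Press the red release button on the cast camera housing all the way down (it stays down), then turn the lens anticlockwise as seen from above, roughly a quarter turn, until you feel it come up against its stop, without forcing it. Lift the lens straight off and stand it gently, upright, in the middle of the blue tray. Leave the circuit board, the screwdriver and the jar where they are.

Things in the scene. Friction and masses are not known exactly. Their poses are not given: they have to be found in the camera images.
- housing: cast aluminium camera housing, fixed: round, 100 mm across, 71 mm high, on a steel foot 136 mm across. Origin: centre of its underside; z up, along the lens axis; x points through the white mark on the rim. The lens stands on the floor of its cavity, 58 mm up. More than 35 N between lens and housing, at the stop or upwards under the ring, damages the mount; 0.5 N m on the lens at the stop is safe
- mount_rim (a point): centre of the housing's mouth, on its axis, level with the rim, 71 mm above the bench. The dark steel bayonet ring in the mouth is flush with the rim and clamped at a different angle in each housing: turning, the lens first touches its stop, its lugs in the ring's two notches, with its x anywhere from 53 to 95 degrees anticlockwise (from above) of the housing's x
- mount_floor (a point): centre of the cavity floor on which the lens stands, 58 mm above the bench. Before the stop the lens turns almost freely. The stop is springy, about 0.2 N m per degree; from 3 degrees before touching it to 4 degrees beyond, the lugs are free to rise; turned less, the ring still holds them and pulling up jams. The lens has 1.5 mm of sideways play
- button_top (a point): centre of the top of the red round release button, 18 mm across, on a boss 68 mm from the lens axis (58 mm along the housing's x, 36 mm along its y). Unpressed it stands 8 mm above the rim, 79 mm above the bench; the lens beside it rises 55 mm above that: keep the wide side of the gripper clear of it. More than 45 N on it damages it
- button (a joint): travel of the release button in m: 0 up, 0.0065 fully down (hard stop). It moves straight down against about 6 N of friction, has no spring and stays where it is left. Up, its pin blocks the lens from turning; the lens is free from about 0.005
- lens: lens, 0.2 to 0.45 kg, loose: plain round black body 48 mm across, 15.5 to 76 mm above its origin, blue band near the top. Below it a steel stub 44 mm across with two opposite lugs, 62 mm over the tips, 14 mm wide, 2 to 6 mm up. Origin: centre of the underside; z up; x along the lugs, through its white mark; at the start within 2 degrees of the housing's x
- lens_center (a point): the centre of the lens on its axis, half-way up: 38 mm above its underside, 96 mm above the bench while in the mount. The lens can be gripped here from above at any yaw; its body stands 63 mm clear above the rim
- tray: blue square open tray, fixed, 130 x 130 mm outside, 14 mm high, walls and floor 5 mm thick. Origin: centre of its underside
- tray_floor (a point): centre of the tray's inner floor, 5 mm above the bench, where the lens is to stand on its steel stub
- board: green circuit board with components, 80 x 50 x 10 mm, loose, lying flat on the bench; origin at the centre of its underside
- screwdriver: red-handled screwdriver, 170 mm, loose, lying on the bench
- jar: small closed jar, 36 mm across, 50 mm high, loose, standing on the bench; origin at the centre of its underside
Not all that is in view belongs to the job. There is more than one size of the lens; the job needs the largest. Of the things that look like the housing, the smallest one is meant.

How it is judged:
On the way, in this order (a step that is already met when the one before it is completed fails the run):
1. the release button is pressed down while the lens is still locked in the mount (value of joint button above 0.005 m and z of lens_center in the frame of housing below 0.1 m and angle between the x axis of lens and the x axis of housing, either way round below 0.35 rad), for 0.1 s.
2. the lens is turned out of its lock to the notches, still seated (angle between the x axis of lens and the x axis of housing, either way round above 0.82 rad and z of lens_center in the frame of housing below 0.101 m), for 0.1 s.
3. the lens is lifted clear of the mount, upright (z of lens_center in the frame of housing above 0.115 m and angle between lens's own z axis and vertical below 0.35 rad), for 0.1 s.
At the end, for the whole second after the job is handed in: The lens stands upright (within 6 degrees) and still on the floor of the blue tray, its axis within 25 mm of the tray's centre, let go; the release button is still down (5 mm or more) (horizontal distance between lens and tray_floor below 0.025 m and height (world z) of lens_center between 0.039 and 0.047 m and angle between lens's own z axis and vertical below 0.1 rad and linear speed of lens below 0.02 m/s and value of joint button above 0.005 m); the robot touches nothing.
It fails at once if the lens is forced against the mount (more than 35 N between lens and housing) (contact force between lens and housing above 35 N).
It fails at once if the button or the housing is pushed with more than 45 N (contact force between any of the fingers, the arm and housing above 45 N).
It fails at once if the lens is dropped or rammed into the tray (more than 40 N) (contact force between lens and tray above 40 N).
It fails at once if the circuit board, screwdriver or jar is moved more than 20 mm (distance of any of board, screwdriver, jar from where it was at the start of the episode above 0.02 m).
It also fails if it takes over 72 s, if anything falls off the work surface, if the arm or the gripper's body presses on something with over 40 N, if the wrist force passes 120 N, or if a joint passes its speed limit or range.

## Working session

There is one attempt and no reset: what is moved stays moved. The work goes in short steps, Python scripts to look and compute and a tool call to move; the robot and the scene stay as the last step left them, time stands still between calls to the robot, and variables do not carry over. Pictures are saved under pics/ and viewed, at most 10 in all, crops included, and the job is handed in when it is done.

Besides the shell and the picture viewer there is one more tool, called after ">>>" by a JSON object that holds its "op" and its "data". step_arm: Moves the arm, as the interface text tells. Shift numbers are shares of 0.1 m and turn numbers shares of 90 degrees, none past 1 either way. Its arguments: {"type":"object","properties":{"increments":{"type":"array","items":{"type":"object","properties":{"delta_pos":{"type":"array","items":{"type":"number","minimum":-1,"maximum":1}},"dr":{"type":"array","items":{"type":"number","minimum":-1,"maximum":1}},"claw":{"type":"number"}}}},"newtons":{"type":"number"}},"required":["increments"]}

```bash
mkdir -p pics
cat > h.py <<'E'
from plant import *
import numpy as np, cv2
def snap(n,f):
    d=get_image(n); cv2.imwrite(f,cv2.cvtColor(d["image"],cv2.COLOR_RGB2BGR)); 
    np.savez(f[:-4]+'.npz',**{k:np.array(v) for k,v in d.items()}); return d
def load(f): return dict(np.load(f))
def K(d): return np.array([[d["fx"],0,d["cx"]],[0,d["fy"],d["cy"]],[0,0,1]],float)
def ray(d,px):
    u=cv2.undistortPoints(np.array(px,float).reshape(-1,1,2),K(d),np.array(d["D"],float)).reshape(-1,2)
    R=np.array(d["R"]);c=-R.T@np.array(d["t"])
    return c,np.c_[u,np.ones(len(u))]@R
def atz(d,px,z):
    c,r=ray(d,px); return c+r*((z-c[2])/r[:,2])[:,None]
def proj(d,X):
    return cv2.projectPoints(np.array(X,float).reshape(-1,1,3),cv2.Rodrigues(np.array(d["R"]))[0],np.array(d["t"],float),K(d),np.array(d["D"],float))[0].reshape(-1,2)
E
python3 - <<'E'
from h import *
for n in("scene","top"):
    d=snap(n,f"pics/{n}0.png"); R=np.array(d["R"]); print(n,d["fx"],-R.T@np.array(d["t"]),R.round(2).tolist())
o=get_obs(); print(o)
E
```

```text
scene 380.6322633512874 [1.03015091 0.19529617 0.54389489] [[-0.12, 0.99, 0.0], [0.63, 0.08, -0.77], [-0.76, -0.1, -0.64]]
top 475.4817379458045 [0.30789028 0.10153136 1.01058462] [[-0.03, -1.0, -0.04], [-0.98, 0.03, -0.17], [0.17, 0.03, -0.98]]
{'time': 0.1, 'qpos': array([ 1.04320829e+00,  2.59247290e-01,  1.53597281e+00, -2.49569401e-05,
        1.34800991e+00, -2.02776741e-01]), 'qd': array([ 0.00107978, -0.00028071, -0.00275509, -0.00067215,  0.00036211,
       -0.00047826]), 'effort': array([ 3.57334742e-03, -4.38204288e+01, -2.84644228e+01,  7.20847445e-02,
        3.62596277e-02, -3.31008812e-05]), 'tool_pos': array([0.17524593, 0.52082137, 0.22591346]), 'orientation': array([-5.07872883e-01, -3.09969883e+00,  2.41557480e-03]), 'wrist_force': array([0.06347247, 0.33249235, 0.73624138]), 'torque': array([-0.01684883,  0.00239177,  0.04153942]), 'grip_force': 0.0, 'gripper_width': 0.09306624334017904}
```

View pics/scene0.png

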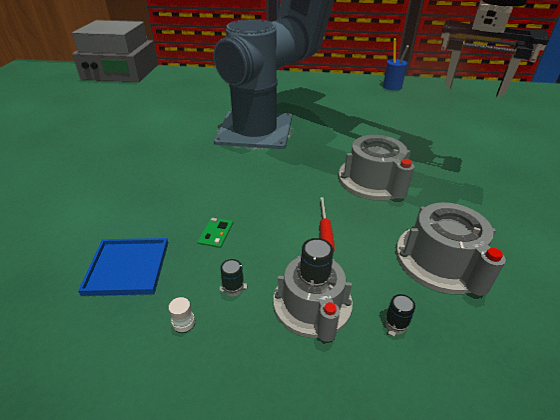

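View pics/top0.png

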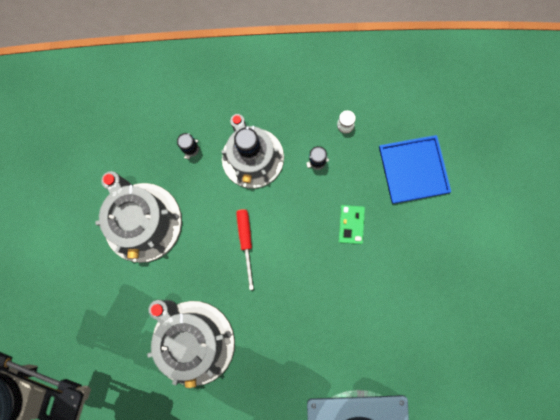

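The three housing-like things in the top view are at (250,155), (135,220) and (190,345). The one at (250,155) is the smallest. The lenses are at (246,143), (187,145) and (318,157), and the largest is the one seated in that smallest housing. The tray is at (415,170), the board at (352,225), the screwdriver at (245,240) and the jar at (346,121). I'll confirm with an enlarged crop.

Run:
```python
import cv2,numpy as np
a=cv2.imread('pics/top0.png')[105:195,205:295]; b=cv2.imread('pics/scene0.png')[230:345,265:365]
A=cv2.resize(a,(450,450),interpolation=cv2.INTER_CUBIC); B=cv2.resize(b,(350,402),interpolation=cv2.INTER_CUBIC)
c=np.zeros((450,800,3),np.uint8); c[:,:450]=A; c[:402,450:]=B; cv2.imwrite('pics/crop0.png',c)
```

```text
(no output)
```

View pics/crop0.png

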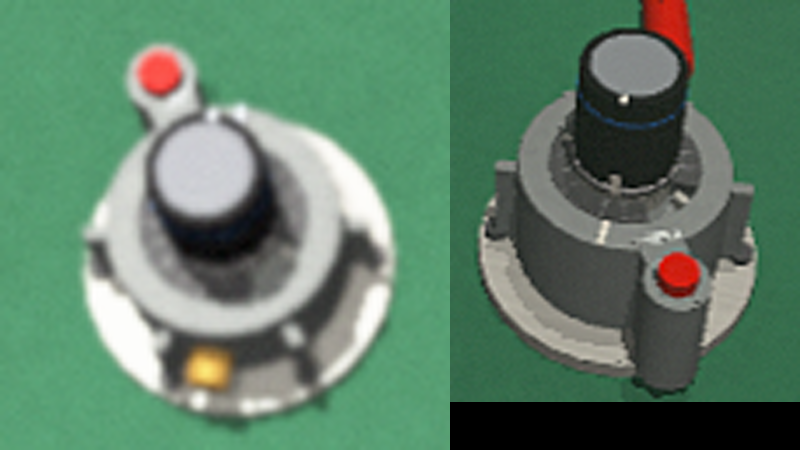

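The crop confirms it: the smallest housing has the largest lens seated in it. The button is at top (236.8,119.6) and scene (330.4,307.7). The lens top is at top (246.2,138) and scene (317.9,248). The rim mark is at top (253,127.4) and scene (308.7,296.3).

Run:
```python
from h import *
from scipy.optimize import least_squares as ls
T=load('pics/top0.npz');S=load('pics/scene0.npz')
for n,d,px,z in [("btn",T,(236.8,119.6),.079),("btn",S,(330.4,307.7),.079),("lens",T,(246.2,138),.134),("lens",S,(317.9,248),.134),("mark",T,(253,127.4),.071),("mark",S,(308.7,296.3),.071),("rim",T,(249.4,149),.071)]:
    print(n,atz(d,px,z)[0].round(4))
ob=[(T,(236.8,119.6),(.058,.036,.079)),(S,(330.4,307.7),(.058,.036,.079)),(T,(246.2,138),(0,0,.134)),(S,(317.9,248),(0,0,.134)),(T,(253,127.4),(.047,0,.071)),(S,(308.7,296.3),(.047,0,.071)),(T,(249.4,149),(0,0,.071))]
def f(p):
    c,s=np.cos(p[2]),np.sin(p[2]);r=[]
    for d,px,X in ob:
        r+=list(proj(d,[p[0]+c*X[0]-s*X[1],p[1]+s*X[0]+c*X[1],X[2]])[0]-px)
    return np.array(r)
m=ls(f,[.55,.18,0.]);print(m.x,np.degrees(m.x[2]),f(m.x).reshape(-1,2).round(1).tolist())
c=atz(T,[(380,148),(437,137),(450,190),(392,203)],.014);print(c.round(3),c.mean(0))
sc=atz(S,[(88,240),(168,239),(155,293),(81,292)],.014);print(sc.round(3),sc.mean(0))
print('jar',atz(T,[(346,117)],.05),'lensR',atz(T,[(318,151),(187,138)],.05),'board',atz(T,[(352,225)],.01),'sd',atz(T,[(243,211),(245,248),(251,289)],.015))
import cv2
print(cv2.Rodrigues(get_obs()["orientation"])[0].round(3))
```

```text
btn [0.6763 0.2295 0.079 ]
btn [0.6829 0.2322 0.079 ]
lens [0.6158 0.2037 0.134 ]
lens [0.6171 0.2074 0.134 ]
mark [0.6607 0.1966 0.071 ]
mark [0.6599 0.1995 0.071 ]
rim [0.6137 0.2046 0.071 ]
[ 0.61557706  0.20621145 -0.17770662] -10.181839480463976 [[-0.9, -1.2], [-0.5, -2.2], [-1.3, 0.2], [-0.7, -0.8], [-0.6, -0.5], [-1.1, 0.9], [-0.8, -0.8]]
[[ 0.624 -0.075  0.014]
 [ 0.646 -0.203  0.014]
 [ 0.526 -0.221  0.014]
 [ 0.501 -0.093  0.014]] [ 0.57446462 -0.14766506  0.014     ]
[[ 0.531 -0.247  0.014]
 [ 0.508 -0.089  0.014]
 [ 0.642 -0.065  0.014]
 [ 0.656 -0.194  0.014]] [ 0.58414278 -0.14871143  0.014     ]
jar [[ 6.84442735e-01 -4.23002373e-04  5.00000000e-02]] lensR [[0.61069092 0.06232901 0.05      ]
 [0.65107813 0.34142268 0.05      ]] board [[ 0.45727637 -0.00521319  0.01      ]] sd [[0.49418578 0.22607347 0.015     ]
 [0.4146245  0.2227159  0.015     ]
 [0.32839308 0.21132289 0.015     ]]
[[-0.948  0.319 -0.001]
 [ 0.319  0.948 -0.001]
 [ 0.    -0.002 -1.   ]]
```

>>> {"op": "step_arm", "data": {"increments": [{"delta_pos":[-0.12,0,0],"dr":[0,0,-0.03],"claw":1},{"delta_pos":[-0.24,0,0],"dr":[0,0,-0.06],"claw":1},{"delta_pos":[-0.36,0,0],"dr":[0,0,-0.09],"claw":1},{"delta_pos":[-0.48,0,0],"dr":[0,0,-0.12],"claw":1},{"delta_pos":[-0.6,0,0],"dr":[0,0,-0.15],"claw":1},{"delta_pos":[-0.72,0,0],"dr":[0,0,-0.18],"claw":1},{"delta_pos":[-0.84,0,0],"dr":[0,0,-0.207],"claw":1},{"delta_pos":[-0.95,0,0],"dr":[0,0,-0.207],"claw":1}], "newtons": 20}}

```text
time: 0.9
tool_pos: [0.2659, 0.4905, 0.2262]
orientation: [0.001, -3.141, 0.001]
wrist_force: [0.1, -0.2, -0.8]
gripper_width: 0.0334
grip_force: 0.0
```

>>> {"op": "step_arm", "data": {"increments": [{"delta_pos":[-0.12,-0.08,0],"dr":[0,0,0],"claw":1},{"delta_pos":[-0.25,-0.16,0],"dr":[0,0,0],"claw":1},{"delta_pos":[-0.38,-0.24,0],"dr":[0,0,0],"claw":1},{"delta_pos":[-0.5,-0.32,0],"dr":[0,0,0],"claw":1},{"delta_pos":[-0.62,-0.4,0],"dr":[0,0,0],"claw":1},{"delta_pos":[-0.75,-0.48,0],"dr":[0,0,0],"claw":1},{"delta_pos":[-0.88,-0.56,0],"dr":[0,0,0],"claw":1},{"delta_pos":[-1,-0.65,0],"dr":[0,0,0],"claw":1}]}}

```text
time: 1.7
tool_pos: [0.3667, 0.4253, 0.2267]
orientation: [-0.0, 3.142, 0.0]
wrist_force: [0.0, 0.1, -0.0]
gripper_width: 0.0006
grip_force: 0.0
```

>>> {"op": "step_arm", "data": {"increments": [{"delta_pos":[-0.12,-0.08,0],"dr":[0,0,0],"claw":1},{"delta_pos":[-0.25,-0.16,0],"dr":[0,0,0],"claw":1},{"delta_pos":[-0.38,-0.24,0],"dr":[0,0,0],"claw":1},{"delta_pos":[-0.5,-0.32,0],"dr":[0,0,0],"claw":1},{"delta_pos":[-0.62,-0.4,0],"dr":[0,0,0],"claw":1},{"delta_pos":[-0.75,-0.48,0],"dr":[0,0,0],"claw":1},{"delta_pos":[-0.88,-0.56,0],"dr":[0,0,0],"claw":1},{"delta_pos":[-1,-0.65,0],"dr":[0,0,0],"claw":1}]}}

```text
time: 2.5
tool_pos: [0.4667, 0.3604, 0.2266]
orientation: [-0.001, 3.142, 0.0]
wrist_force: [1.1, -1.0, -0.2]
gripper_width: 0.0008
grip_force: 0.0
```

>>> {"op": "step_arm", "data": {"increments": [{"delta_pos":[-0.12,-0.08,0],"dr":[0,0,0],"claw":1},{"delta_pos":[-0.25,-0.16,0],"dr":[0,0,0],"claw":1},{"delta_pos":[-0.38,-0.24,0],"dr":[0,0,0],"claw":1},{"delta_pos":[-0.5,-0.32,0],"dr":[0,0,0],"claw":1},{"delta_pos":[-0.62,-0.4,0],"dr":[0,0,0],"claw":1},{"delta_pos":[-0.75,-0.48,0],"dr":[0,0,0],"claw":1},{"delta_pos":[-0.88,-0.56,0],"dr":[0,0,0],"claw":1},{"delta_pos":[-1,-0.65,0],"dr":[0,0,0],"claw":1}]}}

```text
time: 3.3
tool_pos: [0.5667, 0.2954, 0.2266]
orientation: [-0.001, 3.142, -0.0]
wrist_force: [-0.7, 0.1, -0.2]
gripper_width: 0.0005
grip_force: 0.0
```

>>> {"op": "step_arm", "data": {"increments": [{"delta_pos":[-0.12,-0.08,0],"dr":[0,0,0],"claw":1},{"delta_pos":[-0.25,-0.16,0],"dr":[0,0,0],"claw":1},{"delta_pos":[-0.38,-0.24,0],"dr":[0,0,0],"claw":1},{"delta_pos":[-0.5,-0.32,0],"dr":[0,0,0],"claw":1},{"delta_pos":[-0.62,-0.4,0],"dr":[0,0,0],"claw":1},{"delta_pos":[-0.75,-0.48,0],"dr":[0,0,0],"claw":1},{"delta_pos":[-0.88,-0.56,0],"dr":[0,0,0],"claw":1},{"delta_pos":[-1,-0.65,0],"dr":[0,0,0],"claw":1}]}}

```text
time: 4.1
tool_pos: [0.6667, 0.2304, 0.2266]
orientation: [-0.001, 3.142, 0.0]
wrist_force: [-0.4, 0.5, 0.3]
gripper_width: 0.0003
grip_force: 0.0
```

>>> {"op": "step_arm", "data": {"increments": [{"delta_pos":[-0.12,0,0.12],"dr":[0,0,0],"claw":1},{"delta_pos":[-0.12,0,0.25],"dr":[0,0,0],"claw":1},{"delta_pos":[-0.12,0,0.38],"dr":[0,0,0],"claw":1},{"delta_pos":[-0.12,0,0.5],"dr":[0,0,0],"claw":1},{"delta_pos":[-0.12,0,0.62],"dr":[0,0,0],"claw":1},{"delta_pos":[-0.12,0,0.75],"dr":[0,0,0],"claw":1},{"delta_pos":[-0.12,0,0.88],"dr":[0,0,0],"claw":1},{"delta_pos":[-0.12,0,1],"dr":[0,0,0],"claw":1}]}}

```text
time: 4.9
tool_pos: [0.6774, 0.2312, 0.1256]
orientation: [0.001, -3.141, 0.0]
wrist_force: [-1.0, 0.2, 0.7]
gripper_width: 0.0006
grip_force: 0.0
```

>>> {"op": "step_arm", "data": {"increments": [{"delta_pos":[0,0,0.04],"dr":[0,0,0],"claw":1},{"delta_pos":[0,0,0.08],"dr":[0,0,0],"claw":1},{"delta_pos":[0,0,0.12],"dr":[0,0,0],"claw":1},{"delta_pos":[0,0,0.16],"dr":[0,0,0],"claw":1},{"delta_pos":[0,0,0.2],"dr":[0,0,0],"claw":1},{"delta_pos":[0,0,0.24],"dr":[0,0,0],"claw":1},{"delta_pos":[0,0,0.28],"dr":[0,0,0],"claw":1},{"delta_pos":[0,0,0.3],"dr":[0,0,0],"claw":1}]}}

```text
time: 5.7
tool_pos: [0.6774, 0.2311, 0.0961]
orientation: [0.001, -3.141, 0.0]
wrist_force: [0.6, 0.5, -0.8]
gripper_width: 0.0002
grip_force: 0.0
```

Run:
```python
from h import *
d=snap("scene","pics/s1.png"); t=snap("top","pics/t1.png")
p=get_obs()["tool_pos"]; tip=p-[0,0,.008]; print(p,proj(d,tip),proj(t,tip))
cv2.imwrite('pics/c1.png',np.hstack([cv2.resize(cv2.imread('pics/s1.png')[220:345,280:380],(400,500),interpolation=2),cv2.resize(cv2.imread('pics/t1.png')[80:180,200:280],(400,500),interpolation=2)]))
```

```text
[0.6773657  0.2310468  0.09615931] [[330.21316637 300.67188108]] [[235.44094154 117.54033645]]
```

View pics/c1.png

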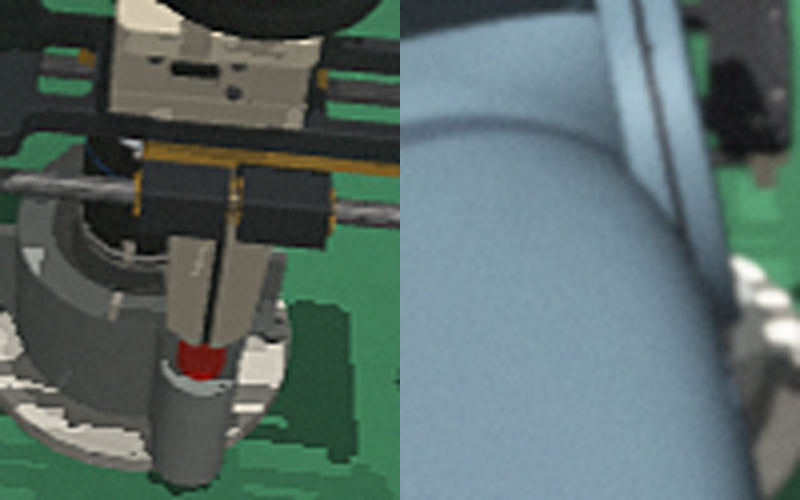

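Scene view: the closed fingertips (crop 205,335) sit centred over the red button (crop 203,360). I'll press down gently.

>>> {"op": "step_arm", "data": {"increments": [{"delta_pos":[0,0,0.03],"dr":[0,0,0],"claw":1},{"delta_pos":[0,0,0.06],"dr":[0,0,0],"claw":1},{"delta_pos":[0,0,0.08],"dr":[0,0,0],"claw":1},{"delta_pos":[0,0,0.095],"dr":[0,0,0],"claw":1},{"delta_pos":[0,0,0.11],"dr":[0,0,0],"claw":1},{"delta_pos":[0,0,0.12],"dr":[0,0,0],"claw":1},{"delta_pos":[0,0,0.13],"dr":[0,0,0],"claw":1},{"delta_pos":[0,0,0.135],"dr":[0,0,0],"claw":1}]}}

```text
time: 6.6
tool_pos: [0.6776, 0.2311, 0.0843]
orientation: [-0.001, 3.141, 0.0]
wrist_force: [-1.5, -0.4, 6.1]
gripper_width: 0.0006
grip_force: 2.9
```

>>> {"op": "step_arm", "data": {"increments": [{"delta_pos":[0,0,0.005],"dr":[0,0,0],"claw":1},{"delta_pos":[0,0,0.01],"dr":[0,0,0],"claw":1},{"delta_pos":[0,0,0.015],"dr":[0,0,0],"claw":1},{"delta_pos":[0,0,0.02],"dr":[0,0,0],"claw":1},{"delta_pos":[0,0,0.025],"dr":[0,0,0],"claw":1},{"delta_pos":[0,0,0.03],"dr":[0,0,0],"claw":1},{"delta_pos":[0,0,0.03],"dr":[0,0,0],"claw":1},{"delta_pos":[0,0,0.03],"dr":[0,0,0],"claw":1}]}}

```text
time: 7.4
tool_pos: [0.6776, 0.2311, 0.0813]
orientation: [-0.001, 3.141, 0.0]
wrist_force: [-2.7, -0.6, 5.5]
gripper_width: 0.0005
grip_force: 2.7
```

>>> {"op": "step_arm", "data": {"increments": [{"delta_pos":[0,0,0.005],"dr":[0,0,0],"claw":1},{"delta_pos":[0,0,0.01],"dr":[0,0,0],"claw":1},{"delta_pos":[0,0,0.015],"dr":[0,0,0],"claw":1},{"delta_pos":[0,0,0.02],"dr":[0,0,0],"claw":1},{"delta_pos":[0,0,0.02],"dr":[0,0,0],"claw":1},{"delta_pos":[0,0,0.02],"dr":[0,0,0],"claw":1},{"delta_pos":[0,0,0.02],"dr":[0,0,0],"claw":1},{"delta_pos":[0,0,0.02],"dr":[0,0,0],"claw":1}]}}

```text
time: 8.2
tool_pos: [0.6777, 0.2311, 0.0806]
orientation: [-0.001, 3.14, 0.0]
wrist_force: [-4.5, -0.1, 10.4]
gripper_width: 0.0003
grip_force: 5.5
```

Button is at its hard stop (z matches 72.5 mm). Lifting, opening and moving over the lens.

>>> {"op": "step_arm", "data": {"increments": [{"delta_pos":[0,0,-0.3],"dr":[0,0,0],"claw":1},{"delta_pos":[0,0,-0.6],"dr":[0,0,0],"claw":1},{"delta_pos":[0,0,-0.9],"dr":[0,0,0.09],"claw":1},{"delta_pos":[0.1,-0.05,-1],"dr":[0,0,0.18],"claw":-1},{"delta_pos":[0.25,-0.1,-1],"dr":[0,0,0.27],"claw":-1},{"delta_pos":[0.4,-0.15,-1],"dr":[0,0,0.36],"claw":-1},{"delta_pos":[0.52,-0.2,-1],"dr":[0,0,0.45],"claw":-1},{"delta_pos":[0.62,-0.256,-1],"dr":[0,0,0.5],"claw":-1}]}}

```text
time: 9.0
tool_pos: [0.6149, 0.2054, 0.1783]
orientation: [1.209, 2.9, 0.0]
wrist_force: [0.7, -0.5, 0.5]
gripper_width: 0.0359
grip_force: 0.0
```

>>> {"op": "step_arm", "data": {"increments": [{"delta_pos":[0,0,0],"dr":[0,0,0],"claw":-1},{"delta_pos":[0,0,0],"dr":[0,0,0],"claw":-1},{"delta_pos":[0,0,0],"dr":[0,0,0],"claw":-1},{"delta_pos":[0,0,0],"dr":[0,0,0],"claw":-1},{"delta_pos":[0,0,0],"dr":[0,0,0],"claw":-1},{"delta_pos":[0,0,0],"dr":[0,0,0],"claw":-1},{"delta_pos":[0,0,0],"dr":[0,0,0],"claw":-1},{"delta_pos":[0,0,0],"dr":[0,0,0],"claw":-1}]}}

```text
time: 9.8
tool_pos: [0.6156, 0.2055, 0.1781]
orientation: [-1.201, -2.903, 0.0]
wrist_force: [-0.3, -0.2, 0.2]
gripper_width: 0.0926
grip_force: 0.0
```

>>> {"op": "step_arm", "data": {"increments": [{"delta_pos":[0,0,0.12],"dr":[0,0,0],"claw":-1},{"delta_pos":[0,0,0.24],"dr":[0,0,0],"claw":-1},{"delta_pos":[0,0,0.36],"dr":[0,0,0],"claw":-1},{"delta_pos":[0,0,0.48],"dr":[0,0,0],"claw":-1},{"delta_pos":[0,0,0.6],"dr":[0,0,0],"claw":-1},{"delta_pos":[0,0,0.7],"dr":[0,0,0],"claw":-1},{"delta_pos":[0,0,0.79],"dr":[0,0,0],"claw":-1},{"delta_pos":[0,0,0.79],"dr":[0,0,0],"claw":-1}]}}

```text
time: 10.6
tool_pos: [0.6147, 0.2053, 0.0974]
orientation: [-1.201, -2.9, 0.002]
wrist_force: [0.4, -0.3, -0.3]
gripper_width: 0.0932
grip_force: 0.0
```

>>> {"op": "step_arm", "data": {"increments": [{"delta_pos":[0,0,0],"dr":[0,0,0],"claw":1},{"delta_pos":[0,0,0],"dr":[0,0,0],"claw":1},{"delta_pos":[0,0,0],"dr":[0,0,0],"claw":1},{"delta_pos":[0,0,0],"dr":[0,0,0],"claw":1},{"delta_pos":[0,0,0],"dr":[0,0,0],"claw":1},{"delta_pos":[0,0,0],"dr":[0,0,0],"claw":1},{"delta_pos":[0,0,0],"dr":[0,0,0],"claw":1},{"delta_pos":[0,0,0],"dr":[0,0,0],"claw":1}], "newtons": 25}}

```text
time: 11.4
tool_pos: [0.6159, 0.2056, 0.0994]
orientation: [1.201, 2.902, 0.001]
wrist_force: [0.5, 1.1, 0.7]
gripper_width: 0.0476
grip_force: 25.0
```

```bash
python3 -c "
from h import *
o=get_obs();print({k:o[k] for k in('tool_pos','wrist_force','torque','gripper_width','grip_force','qpos','orientation')})"
```

```text
{'tool_pos': array([0.61594209, 0.20563092, 0.09941335]), 'wrist_force': array([0.47302247, 1.14434861, 0.68915098]), 'torque': array([ 0.07784503, -0.10555867, -0.06502475]), 'gripper_width': 0.0475609835696389, 'grip_force': 24.99391257762909, 'qpos': array([ 1.50641114e-01,  5.33954182e-01,  1.44265674e+00,  2.01743400e-04,
        1.16413449e+00, -6.35183403e-01]), 'orientation': array([1.20149153e+00, 2.90207969e+00, 9.36825759e-04])}
```

>>> {"op": "step_arm", "data": {"increments": [{"delta_pos":[0,0,0],"dr":[0,0,-0.07],"claw":1},{"delta_pos":[0,0,0],"dr":[0,0,-0.14],"claw":1},{"delta_pos":[0,0,0],"dr":[0,0,-0.21],"claw":1},{"delta_pos":[0,0,0],"dr":[0,0,-0.28],"claw":1},{"delta_pos":[0,0,0],"dr":[0,0,-0.35],"claw":1},{"delta_pos":[0,0,0],"dr":[0,0,-0.42],"claw":1},{"delta_pos":[0,0,0],"dr":[0,0,-0.49],"claw":1},{"delta_pos":[0,0,0],"dr":[0,0,-0.53],"claw":1}]}}

```text
time: 12.2
tool_pos: [0.6153, 0.2046, 0.0994]
orientation: [0.081, -3.14, 0.002]
wrist_force: [-0.5, -2.3, 2.7]
gripper_width: 0.0476
grip_force: 25.0
```

```bash
cat > st.py <<'E'
from h import *
o=get_obs();R=cv2.Rodrigues(o["orientation"])[0]
print(o["time"],'pos',o["tool_pos"].round(4),'F',o["wrist_force"].round(1),'M',o["torque"].round(3),'w',round(o["gripper_width"],4),'yaw',np.degrees(np.arctan2(R[1,1],R[0,1])).round(2))
E
python3 st.py
```

```text
12.2 pos [0.6153 0.2046 0.0994] F [-0.5 -2.3  2.7] M [-0.55   0.231 -0.029] w 0.0476 yaw 92.94
```

>>> {"op": "step_arm", "data": {"increments": [{"delta_pos":[0,0,0],"dr":[0,0,0],"claw":1},{"delta_pos":[0,0,0],"dr":[0,0,-0.01],"claw":1},{"delta_pos":[0,0,0],"dr":[0,0,-0.02],"claw":1},{"delta_pos":[0,0,0],"dr":[0,0,-0.03],"claw":1},{"delta_pos":[0,0,0],"dr":[0,0,-0.04],"claw":1},{"delta_pos":[0,0,0],"dr":[0,0,-0.04],"claw":1},{"delta_pos":[0,0,0],"dr":[0,0,-0.04],"claw":1},{"delta_pos":[0,0,0],"dr":[0,0,-0.04],"claw":1}], "newtons": 10}}

```text
time: 13.0
tool_pos: [0.6158, 0.2053, 0.0993]
orientation: [-0.173, 3.136, -0.0]
wrist_force: [-0.8, -4.6, 5.1]
gripper_width: 0.0477
grip_force: 10.0
```

```bash
python3 st.py
```

```text
13.0 pos [0.6158 0.2053 0.0993] F [-0.8 -4.6  5.1] M [-0.858  0.178 -0.02 ] w 0.0477 yaw 96.31
```

>>> {"op": "step_arm", "data": {"increments": [{"delta_pos":[0,0,0],"dr":[0,0,-0.01],"claw":1},{"delta_pos":[0,0,0],"dr":[0,0,-0.02],"claw":1},{"delta_pos":[0,0,0],"dr":[0,0,-0.03],"claw":1},{"delta_pos":[0,0,0],"dr":[0,0,-0.03],"claw":1},{"delta_pos":[0,0,0],"dr":[0,0,-0.03],"claw":1},{"delta_pos":[0,0,0],"dr":[0,0,-0.03],"claw":1},{"delta_pos":[0,0,0],"dr":[0,0,-0.03],"claw":1},{"delta_pos":[0,0,0],"dr":[0,0,-0.03],"claw":1}]}}

```text
time: 13.8
tool_pos: [0.6158, 0.2056, 0.0993]
orientation: [-0.247, 3.131, 0.0]
wrist_force: [-0.8, -3.1, 5.9]
gripper_width: 0.048
grip_force: 10.0
```

```bash
python3 st.py
```

```text
13.8 pos [0.6158 0.2056 0.0993] F [-0.8 -3.1  5.9] M [-0.783  0.136 -0.016] w 0.048 yaw 99.03
```

Run:
```python
from h import *
d=snap("scene","pics/s2.png")
cv2.imwrite('pics/c2.png',cv2.resize(cv2.imread('pics/s2.png')[215:345,255:375],(600,650),interpolation=2)[:600])
```

```text
(no output)
```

View pics/c2.png

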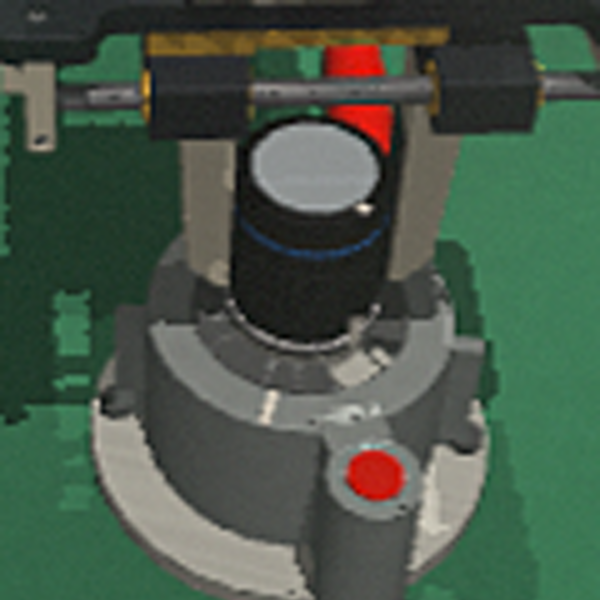

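The picture shows the button down (375,475). The lens mark has turned with the gripper to (363,208). A light patch on the ring at (362,367) may be a notch. I'll work out their angles.

Run:
```python
from h import *
d=load('pics/s2.npz');c=np.array([.6156,.2062])
for n,px,z in(("lens",(363,208),.134),("patch",(360,367),.071),("rimmark",(268,405),.071)):
    q=atz(d,[(px[0]/5+255,px[1]/5+215)],z)[0,:2]-c; print(n,q,np.hypot(*q),np.degrees(np.arctan2(q[1],q[0]))+10.2)
```

```text
lens [0.01764718 0.01615176] 0.023922839019321192 52.666614859377574
patch [0.02545896 0.0208208 ] 0.03288866642375226 49.47692243143446
rimmark [ 0.04376711 -0.00691311] 0.0443097165806376 1.2241594318207696
```

>>> {"op": "step_arm", "data": {"increments": [{"delta_pos":[0,0,0],"dr":[0,0,-0.01],"claw":1},{"delta_pos":[0,0,0],"dr":[0,0,-0.02],"claw":1},{"delta_pos":[0,0,0],"dr":[0,0,-0.03],"claw":1},{"delta_pos":[0,0,0],"dr":[0,0,-0.03],"claw":1},{"delta_pos":[0,0,0],"dr":[0,0,-0.03],"claw":1},{"delta_pos":[0,0,0],"dr":[0,0,-0.03],"claw":1},{"delta_pos":[0,0,0],"dr":[0,0,-0.03],"claw":1},{"delta_pos":[0,0,0],"dr":[0,0,-0.03],"claw":1}]}}

```text
time: 14.65
tool_pos: [0.6158, 0.2054, 0.0993]
orientation: [-0.321, 3.125, -0.0]
wrist_force: [-0.9, -4.0, 4.6]
gripper_width: 0.0478
grip_force: 10.0
```

```bash
python3 st.py
```

```text
14.65 pos [0.6158 0.2054 0.0993] F [-0.9 -4.   4.6] M [-0.787  0.017 -0.253] w 0.0478 yaw 101.74
```

>>> {"op": "step_arm", "data": {"increments": [{"delta_pos":[0,0,0],"dr":[0,0,-0.01],"claw":1},{"delta_pos":[0,0,0],"dr":[0,0,-0.02],"claw":1},{"delta_pos":[0,0,0],"dr":[0,0,-0.03],"claw":1},{"delta_pos":[0,0,0],"dr":[0,0,-0.03],"claw":1},{"delta_pos":[0,0,0],"dr":[0,0,-0.03],"claw":1},{"delta_pos":[0,0,0],"dr":[0,0,-0.03],"claw":1},{"delta_pos":[0,0,0],"dr":[0,0,-0.03],"claw":1},{"delta_pos":[0,0,0],"dr":[0,0,-0.03],"claw":1}]}}

```text
time: 15.45
tool_pos: [0.6156, 0.2052, 0.0992]
orientation: [0.395, -3.116, 0.0]
wrist_force: [-0.5, -4.2, 6.5]
gripper_width: 0.0479
grip_force: 10.0
```

```bash
python3 st.py
```

```text
15.45 pos [0.6156 0.2052 0.0992] F [-0.5 -4.2  6.5] M [-0.811  0.1   -0.26 ] w 0.0479 yaw 104.45
```

The moment steps to -0.25 N·m at about 56° and then slips at the light grip, so the lens is at its stop. I'll back off about 2°, ease the sideways load and firm up the grip.

>>> {"op": "step_arm", "data": {"increments": [{"delta_pos":[0,-0.005,0],"dr":[0,0,0.01],"claw":1},{"delta_pos":[0,-0.01,0],"dr":[0,0,0.018],"claw":1},{"delta_pos":[0,-0.01,0],"dr":[0,0,0.018],"claw":1},{"delta_pos":[0,-0.01,0],"dr":[0,0,0.018],"claw":1},{"delta_pos":[0,-0.01,0],"dr":[0,0,0.018],"claw":1},{"delta_pos":[0,-0.01,0],"dr":[0,0,0.018],"claw":1},{"delta_pos":[0,-0.01,0],"dr":[0,0,0.018],"claw":1},{"delta_pos":[0,-0.01,0],"dr":[0,0,0.018],"claw":1}], "newtons": 25}}

```text
time: 16.25
tool_pos: [0.6158, 0.2053, 0.0993]
orientation: [-0.352, 3.122, 0.002]
wrist_force: [-1.4, -0.9, 5.3]
gripper_width: 0.0477
grip_force: 25.0
```

```bash
python3 st.py
```

```text
16.25 pos [0.6158 0.2053 0.0993] F [-1.4 -0.9  5.3] M [-0.268  0.103 -0.06 ] w 0.0477 yaw 102.86
```

>>> {"op": "step_arm", "data": {"increments": [{"delta_pos":[0,0,-0.005],"dr":[0,0,0],"claw":1},{"delta_pos":[0,0,-0.01],"dr":[0,0,0],"claw":1},{"delta_pos":[0,0,-0.015],"dr":[0,0,0],"claw":1},{"delta_pos":[0,0,-0.02],"dr":[0,0,0],"claw":1},{"delta_pos":[0,0,-0.025],"dr":[0,0,0],"claw":1},{"delta_pos":[0,0,-0.03],"dr":[0,0,0],"claw":1},{"delta_pos":[0,0,-0.03],"dr":[0,0,0],"claw":1},{"delta_pos":[0,0,-0.03],"dr":[0,0,0],"claw":1}]}}

```text
time: 17.05
tool_pos: [0.6153, 0.2046, 0.1019]
orientation: [0.35, -3.121, -0.0]
wrist_force: [-0.8, 0.9, -3.3]
gripper_width: 0.0476
grip_force: 25.0
```

```bash
python3 st.py
```

```text
17.05 pos [0.6153 0.2046 0.1019] F [-0.8  0.9 -3.3] M [ 0.16   0.295 -0.058] w 0.0476 yaw 102.81
```

>>> {"op": "step_arm", "data": {"increments": [{"delta_pos":[0,0,-0.005],"dr":[0,0,0],"claw":1},{"delta_pos":[0,0,-0.01],"dr":[0,0,0],"claw":1},{"delta_pos":[0,0,-0.015],"dr":[0,0,0],"claw":1},{"delta_pos":[0,0,-0.02],"dr":[0,0,0],"claw":1},{"delta_pos":[0,0,-0.025],"dr":[0,0,0],"claw":1},{"delta_pos":[0,0,-0.03],"dr":[0,0,0],"claw":1},{"delta_pos":[0,0,-0.035],"dr":[0,0,0],"claw":1},{"delta_pos":[0,0,-0.04],"dr":[0,0,0],"claw":1}]}}

```text
time: 17.85
tool_pos: [0.6165, 0.2042, 0.1066]
orientation: [-0.35, 3.121, -0.001]
wrist_force: [-0.1, -0.0, -2.0]
gripper_width: 0.0477
grip_force: 25.0
```

```bash
python3 st.py
```

```text
17.85 pos [0.6165 0.2042 0.1066] F [-0.1 -0.  -2. ] M [ 0.06   0.006 -0.04 ] w 0.0477 yaw 102.8
```

The lens is rising freely, so I'll lift it clear.

>>> {"op": "step_arm", "data": {"increments": [{"delta_pos":[0,0,-0.03],"dr":[0,0,0],"claw":1},{"delta_pos":[0,0,-0.07],"dr":[0,0,0],"claw":1},{"delta_pos":[0,0,-0.12],"dr":[0,0,0],"claw":1},{"delta_pos":[0,0,-0.18],"dr":[0,0,0],"claw":1},{"delta_pos":[0,0,-0.25],"dr":[0,0,0],"claw":1},{"delta_pos":[0,0,-0.33],"dr":[0,0,0],"claw":1},{"delta_pos":[0,0,-0.42],"dr":[0,0,0],"claw":1},{"delta_pos":[0,0,-0.5],"dr":[0,0,0],"claw":1}]}}

```text
time: 18.65
tool_pos: [0.6161, 0.2045, 0.1573]
orientation: [-0.35, 3.121, -0.0]
wrist_force: [0.5, -0.2, -2.6]
gripper_width: 0.0477
grip_force: 25.0
```

>>> {"op": "step_arm", "data": {"increments": [{"delta_pos":[0,0,-0.1],"dr":[0,0,0.04],"claw":1},{"delta_pos":[0,0,-0.2],"dr":[0,0,0.08],"claw":1},{"delta_pos":[0,0,-0.3],"dr":[0,0,0.12],"claw":1},{"delta_pos":[0,0,-0.4],"dr":[0,0,0.142],"claw":1},{"delta_pos":[0,0,-0.5],"dr":[0,0,0.142],"claw":1},{"delta_pos":[0,0,-0.5],"dr":[0,0,0.142],"claw":1},{"delta_pos":[0,0,-0.5],"dr":[0,0,0.142],"claw":1},{"delta_pos":[0,0,-0.5],"dr":[0,0,0.142],"claw":1}]}}

```text
time: 19.45
tool_pos: [0.6155, 0.2044, 0.2055]
orientation: [0.001, -3.14, 0.0]
wrist_force: [0.2, -0.6, -2.7]
gripper_width: 0.0474
grip_force: 25.0
```

```bash
python3 st.py;  python3 - <<'E'
from h import *
d=snap("scene","pics/s3.png"); t=snap("top","pics/t3.png")
cv2.imwrite('pics/c3.png',np.hstack([cv2.resize(cv2.imread('pics/s3.png')[120:320,60:360],(450,300)),cv2.resize(cv2.imread('pics/t3.png')[110:310,340:560],(330,300))]))
cv2.imwrite('pics/c4.png',cv2.resize(cv2.imread('pics/t0.png' if 0 else 'pics/top0.png')[125:215,370:460],(540,540),interpolation=2))
E
```

```text
19.45 pos [0.6155 0.2044 0.2055] F [ 0.2 -0.6 -2.7] M [ 0.033  0.025 -0.025] w 0.0474 yaw 90.04
```

View pics/c3.png

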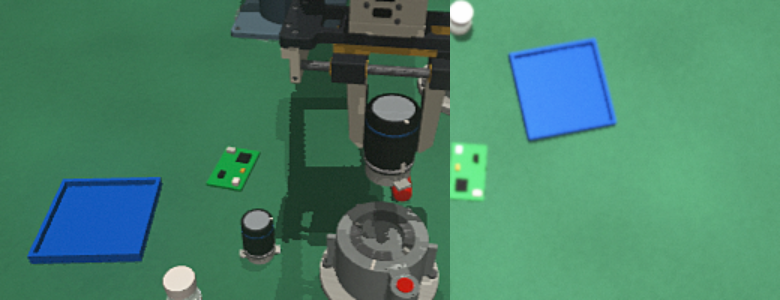

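View pics/c4.png

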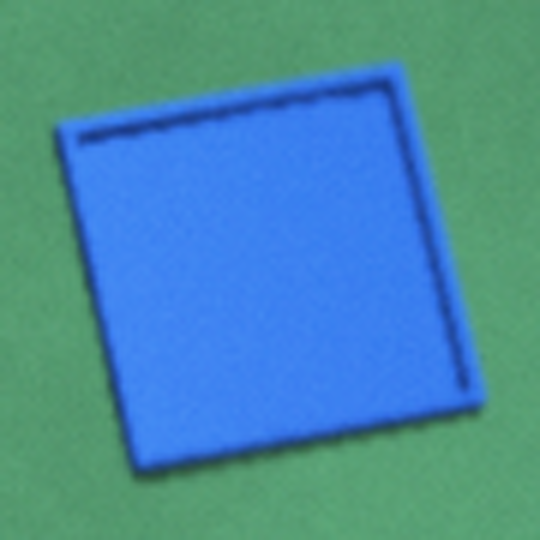

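The lens is held upright and clear, with the button down and the tray empty. Tray corners in the top view are (380,146), (437,136), (451,192) and (393,203), putting its centre near (0.577,-0.149). Moving there.

>>> {"op": "step_arm", "data": {"increments": [{"delta_pos":[0.01,-0.08,0],"dr":[0,0,0],"claw":1},{"delta_pos":[0.02,-0.2,0],"dr":[0,0,0],"claw":1},{"delta_pos":[0.04,-0.32,0],"dr":[0,0,0],"claw":1},{"delta_pos":[0.05,-0.44,0],"dr":[0,0,0],"claw":1},{"delta_pos":[0.06,-0.56,0],"dr":[0,0,0],"claw":1},{"delta_pos":[0.08,-0.68,0],"dr":[0,0,0],"claw":1},{"delta_pos":[0.09,-0.8,0],"dr":[0,0,0],"claw":1},{"delta_pos":[0.1,-0.9,0],"dr":[0,0,0],"claw":1}]}}

```text
time: 20.35
tool_pos: [0.6058, 0.1132, 0.2063]
orientation: [0.0, 3.141, -0.0]
wrist_force: [-0.5, -0.4, -1.6]
gripper_width: 0.0476
grip_force: 25.0
```

>>> {"op": "step_arm", "data": {"increments": [{"delta_pos":[0.01,-0.11,0],"dr":[0,0,0],"claw":1},{"delta_pos":[0.02,-0.22,0],"dr":[0,0,0],"claw":1},{"delta_pos":[0.04,-0.33,0],"dr":[0,0,0],"claw":1},{"delta_pos":[0.05,-0.45,0],"dr":[0,0,0],"claw":1},{"delta_pos":[0.06,-0.56,0],"dr":[0,0,0],"claw":1},{"delta_pos":[0.08,-0.68,0],"dr":[0,0,0],"claw":1},{"delta_pos":[0.09,-0.79,0],"dr":[0,0,0],"claw":1},{"delta_pos":[0.1,-0.9,0],"dr":[0,0,0],"claw":1}]}}

```text
time: 21.15
tool_pos: [0.5958, 0.0235, 0.2062]
orientation: [0.0, -3.142, -0.0]
wrist_force: [1.4, -0.4, -2.3]
gripper_width: 0.0477
grip_force: 25.0
```

>>> {"op": "step_arm", "data": {"increments": [{"delta_pos":[0.01,-0.11,0],"dr":[0,0,0],"claw":1},{"delta_pos":[0.02,-0.22,0],"dr":[0,0,0],"claw":1},{"delta_pos":[0.04,-0.33,0],"dr":[0,0,0],"claw":1},{"delta_pos":[0.05,-0.45,0],"dr":[0,0,0],"claw":1},{"delta_pos":[0.06,-0.56,0],"dr":[0,0,0],"claw":1},{"delta_pos":[0.08,-0.68,0],"dr":[0,0,0],"claw":1},{"delta_pos":[0.09,-0.79,0],"dr":[0,0,0],"claw":1},{"delta_pos":[0.1,-0.9,0],"dr":[0,0,0],"claw":1}]}}

```text
time: 21.95
tool_pos: [0.5858, -0.0665, 0.2062]
orientation: [0.0, -3.142, -0.0]
wrist_force: [0.4, -0.0, -1.5]
gripper_width: 0.0477
grip_force: 25.0
```

>>> {"op": "step_arm", "data": {"increments": [{"delta_pos":[0.01,-0.11,0],"dr":[0,0,0],"claw":1},{"delta_pos":[0.02,-0.22,0],"dr":[0,0,0],"claw":1},{"delta_pos":[0.04,-0.33,0],"dr":[0,0,0],"claw":1},{"delta_pos":[0.05,-0.45,0],"dr":[0,0,0],"claw":1},{"delta_pos":[0.06,-0.56,0],"dr":[0,0,0],"claw":1},{"delta_pos":[0.08,-0.68,0],"dr":[0,0,0],"claw":1},{"delta_pos":[0.09,-0.77,0],"dr":[0,0,0],"claw":1},{"delta_pos":[0.09,-0.83,0],"dr":[0,0,0],"claw":1}]}}

```text
time: 22.75
tool_pos: [0.5768, -0.1496, 0.2061]
orientation: [-0.001, -3.142, 0.0]
wrist_force: [0.8, -0.4, -3.5]
gripper_width: 0.0475
grip_force: 25.0
```

>>> {"op": "step_arm", "data": {"increments": [{"delta_pos":[0,0,0.1],"dr":[0,0,0],"claw":1},{"delta_pos":[0,0,0.22],"dr":[0,0,0],"claw":1},{"delta_pos":[0,0,0.35],"dr":[0,0,0],"claw":1},{"delta_pos":[0,0,0.48],"dr":[0,0,0],"claw":1},{"delta_pos":[0,0,0.61],"dr":[0,0,0],"claw":1},{"delta_pos":[0,0,0.74],"dr":[0,0,0],"claw":1},{"delta_pos":[0,0,0.87],"dr":[0,0,0],"claw":1},{"delta_pos":[0,0,1],"dr":[0,0,0],"claw":1}]}}

```text
time: 23.55
tool_pos: [0.577, -0.1485, 0.105]
orientation: [0.001, -3.142, -0.0]
wrist_force: [-0.1, -1.2, -2.5]
gripper_width: 0.0478
grip_force: 25.0
```

>>> {"op": "step_arm", "data": {"increments": [{"delta_pos":[0,0,0.1],"dr":[0,0,0],"claw":1},{"delta_pos":[0,0,0.2],"dr":[0,0,0],"claw":1},{"delta_pos":[0,0,0.28],"dr":[0,0,0],"claw":1},{"delta_pos":[0,0,0.35],"dr":[0,0,0],"claw":1},{"delta_pos":[0,0,0.41],"dr":[0,0,0],"claw":1},{"delta_pos":[0,0,0.46],"dr":[0,0,0],"claw":1},{"delta_pos":[0,0,0.48],"dr":[0,0,0],"claw":1},{"delta_pos":[0,0,0.48],"dr":[0,0,0],"claw":1}]}}

```text
time: 24.35
tool_pos: [0.5769, -0.1485, 0.058]
orientation: [0.0, -3.141, -0.0]
wrist_force: [0.6, 0.4, -2.9]
gripper_width: 0.0474
grip_force: 25.0
```

```bash
python3 st.py;  python3 - <<'E'
from h import *
d=snap("scene","pics/s4.png")
cv2.imwrite('pics/c5.png',cv2.resize(cv2.imread('pics/s4.png')[200:320,60:190],(650,600),interpolation=2))
E
```

```text
24.35 pos [ 0.5769 -0.1485  0.058 ] F [ 0.6  0.4 -2.9] M [ 0.057 -0.    -0.026] w 0.0474 yaw 90.02
```

View pics/c5.png

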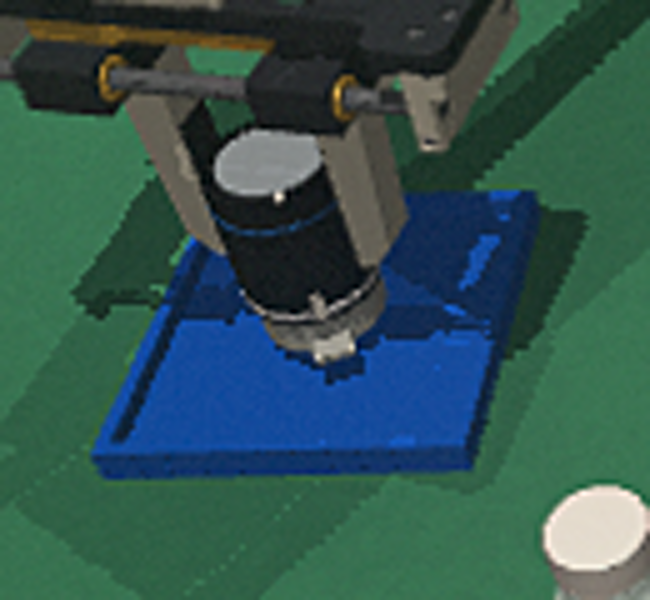

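The lens is centred over the tray floor: its stub is at (330,325) and the tray centre is near (320,335). Lowering gently.

>>> {"op": "step_arm", "data": {"increments": [{"delta_pos":[0,0,0.02],"dr":[0,0,0],"claw":1},{"delta_pos":[0,0,0.04],"dr":[0,0,0],"claw":1},{"delta_pos":[0,0,0.06],"dr":[0,0,0],"claw":1},{"delta_pos":[0,0,0.075],"dr":[0,0,0],"claw":1},{"delta_pos":[0,0,0.09],"dr":[0,0,0],"claw":1},{"delta_pos":[0,0,0.1],"dr":[0,0,0],"claw":1},{"delta_pos":[0,0,0.105],"dr":[0,0,0],"claw":1},{"delta_pos":[0,0,0.105],"dr":[0,0,0],"claw":1}]}}

```text
time: 25.2
tool_pos: [0.577, -0.1485, 0.0476]
orientation: [0.0, -3.141, -0.0]
wrist_force: [-0.2, -0.2, -2.5]
gripper_width: 0.0479
grip_force: 25.0
```

>>> {"op": "step_arm", "data": {"increments": [{"delta_pos":[0,0,0.003],"dr":[0,0,0],"claw":1},{"delta_pos":[0,0,0.006],"dr":[0,0,0],"claw":1},{"delta_pos":[0,0,0.009],"dr":[0,0,0],"claw":1},{"delta_pos":[0,0,0.012],"dr":[0,0,0],"claw":1},{"delta_pos":[0,0,0.012],"dr":[0,0,0],"claw":1},{"delta_pos":[0,0,0.012],"dr":[0,0,0],"claw":1},{"delta_pos":[0,0,0.012],"dr":[0,0,0],"claw":1},{"delta_pos":[0,0,0.012],"dr":[0,0,0],"claw":1}]}}

```text
time: 26.0
tool_pos: [0.577, -0.1485, 0.0465]
orientation: [-0.0, 3.142, 0.0]
wrist_force: [0.2, 0.6, -2.3]
gripper_width: 0.0477
grip_force: 25.0
```

Almost down, so I'll go on in small steps until the weight comes off.

>>> {"op": "step_arm", "data": {"increments": [{"delta_pos":[0,0,0.002],"dr":[0,0,0],"claw":1},{"delta_pos":[0,0,0.004],"dr":[0,0,0],"claw":1},{"delta_pos":[0,0,0.006],"dr":[0,0,0],"claw":1},{"delta_pos":[0,0,0.008],"dr":[0,0,0],"claw":1},{"delta_pos":[0,0,0.01],"dr":[0,0,0],"claw":1},{"delta_pos":[0,0,0.01],"dr":[0,0,0],"claw":1},{"delta_pos":[0,0,0.01],"dr":[0,0,0],"claw":1},{"delta_pos":[0,0,0.01],"dr":[0,0,0],"claw":1}]}}

```text
time: 26.8
tool_pos: [0.5771, -0.1486, 0.0462]
orientation: [-0.001, 3.141, -0.0]
wrist_force: [-2.7, 1.6, 5.3]
gripper_width: 0.0478
grip_force: 25.0
```

The lens is seated. Releasing and withdrawing.

>>> {"op": "step_arm", "data": {"increments": [{"delta_pos":[0,0,-0.006],"dr":[0,0,0],"claw":1},{"delta_pos":[0,0,-0.006],"dr":[0,0,0],"claw":-1},{"delta_pos":[0,0,-0.006],"dr":[0,0,0],"claw":-1},{"delta_pos":[0,0,-0.006],"dr":[0,0,0],"claw":-1},{"delta_pos":[0,0,-0.006],"dr":[0,0,0],"claw":-1},{"delta_pos":[0,0,-0.006],"dr":[0,0,0],"claw":-1},{"delta_pos":[0,0,-0.006],"dr":[0,0,0],"claw":-1},{"delta_pos":[0,0,-0.006],"dr":[0,0,0],"claw":-1}]}}

```text
time: 27.6
tool_pos: [0.5771, -0.1485, 0.0461]
orientation: [-0.001, 3.141, -0.0]
wrist_force: [0.1, -0.8, 0.1]
gripper_width: 0.0928
grip_force: 0.0
```

>>> {"op": "step_arm", "data": {"increments": [{"delta_pos":[0,0,0],"dr":[0,0,0],"claw":-1},{"delta_pos":[0,0,-0.1],"dr":[0,0,0],"claw":-1},{"delta_pos":[0,0,-0.25],"dr":[0,0,0],"claw":-1},{"delta_pos":[0,0,-0.4],"dr":[0,0,0],"claw":-1},{"delta_pos":[0,0,-0.55],"dr":[0,0,0],"claw":-1},{"delta_pos":[0,0,-0.7],"dr":[0,0,0],"claw":-1},{"delta_pos":[0,0,-0.85],"dr":[0,0,0],"claw":-1},{"delta_pos":[0,0,-1],"dr":[0,0,0],"claw":-1}]}}

```text
time: 28.4
tool_pos: [0.5771, -0.1485, 0.1476]
orientation: [-0.001, 3.141, -0.001]
wrist_force: [-0.3, 0.2, -0.2]
gripper_width: 0.0926
grip_force: 0.0
```

>>> {"op": "step_arm", "data": {"increments": [{"delta_pos":[0.1,0,-0.1],"dr":[0,0,0],"claw":-1},{"delta_pos":[0.25,0,-0.2],"dr":[0,0,0],"claw":-1},{"delta_pos":[0.4,0,-0.3],"dr":[0,0,0],"claw":-1},{"delta_pos":[0.55,0,-0.4],"dr":[0,0,0],"claw":-1},{"delta_pos":[0.7,0,-0.5],"dr":[0,0,0],"claw":-1},{"delta_pos":[0.85,0,-0.5],"dr":[0,0,0],"claw":-1},{"delta_pos":[1,0,-0.5],"dr":[0,0,0],"claw":-1},{"delta_pos":[1,0,-0.5],"dr":[0,0,0],"claw":-1}]}}

```text
time: 29.2
tool_pos: [0.475, -0.1481, 0.1964]
orientation: [-0.0, -3.141, -0.0]
wrist_force: [-0.3, -0.6, 0.4]
gripper_width: 0.0929
grip_force: 0.0
```

```bash
python3 st.py;  python3 - <<'E'
from h import *
d=snap("scene","pics/s5.png")
cv2.imwrite('pics/c6.png',cv2.resize(cv2.imread('pics/s5.png')[200:350,60:360],(800,400),interpolation=2))
E
```

```text
29.2 pos [ 0.475  -0.1481  0.1964] F [-0.3 -0.6  0.4] M [ 0.031 -0.026  0.023] w 0.0929 yaw 89.98
```

View pics/c6.png

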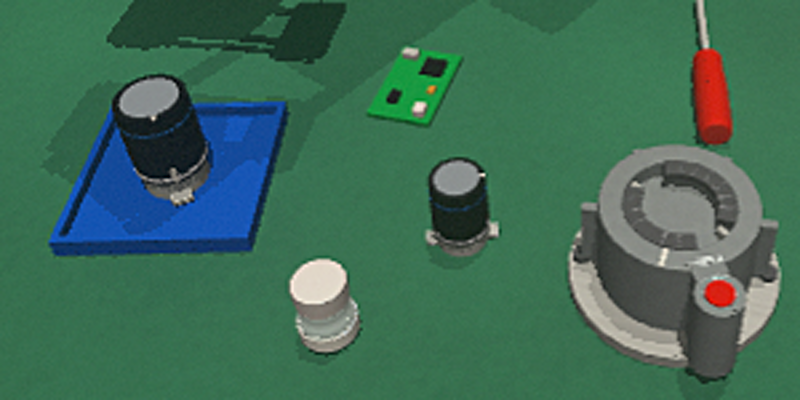

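The lens stands upright in the middle of the tray (base about (175,180)). The button is down at (720,293), the board, jar and screwdriver haven't moved, and the arm is clear.

```bash
python3 -c "
from plant import *
print(sign_off())"
```

```text
the job is handed in; nothing more can be done
None
```

The job is handed in, though it gave no pass/fail result: the button is down, the lens was turned to its stop (about 56°), lifted off and stood upright in the middle of the blue tray, and the board, screwdriver and jar stayed where they were.

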